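Load a circuit board into the third gap of the magazine

ROBOT

A 7-joint arm with a two-finger parallel gripper is mounted at the origin on the work surface. World frame = base frame: x ahead of the robot, y to its left, z up, the work surface at z = 0. Lengths are in m, angles in rad, forces in N, time in s.
With the tool pointing down it reaches from about 0.425 to 0.925 m from the base axis. Payload 6.8 kg.
Tool frame: the origin (TCP) lies where the fingers leave the gripper's body, on its centre line; the fingertips stand 73 mm ahead of it and the grasp point (between the pads) lies 54 mm ahead of it; z points along the fingers, y is the line along which they close (so a half turn about z gives the same grasp; the last joint's range is limited). The gripper opens to 85 mm and grips with 20 to 120 N. Pads are 22 mm wide; open, the fingers measure 114 mm over their backs; the gripper's body (76 mm by 85 mm) begins 54 mm behind the grasp point. The pads swing forward as they close: fully open they stand 13 mm farther back than shut.
Start: joints at [-1.432, 0.477, 0.022, 1.555, -0.011, 1.109, -0.083], TCP at [0.165, 0.655, 0.304] pointing down, gripper open.
Joint ranges: [-2.96, 2.96], [-0.34, 2.1], [-1.41, 1.46], [0.24, 2.44], [-1.37, 4.51], [0.17, 1.92], [-2.96, 2.96]. Speed limits (rad/s): [2.39, 2.39, 3.14, 3.14, 3.14, 3.14, 3.14].

INTERFACE

Orientations are given as a rotation vector (axis times angle).
In Python, from bench import r, grab_frame, camera_info gives the robot as it stands.
- The arm moves only by the shell command python3 -m pendant 'ROWS' [OPENING] [FORCE]. ROWS is a JSON object with one list for each field, all of the same length, 1 to 5, a row being the entries at one place: x, y, z (the shift in parts of the range, where 1.0 means 0.25 m), wx, wy, wz (a rotation vector in shares of pi rad (1.0 is pi rad)); each row is the pose to reach, as a shift and turn from the pose commanded when the command began, along the tool's axes at that moment; what a row does not reach only later rows make up. A row lasts 1/10 s, in which the tool goes at most 0.05 m and 0.15 rad, less where a joint would pass 70% of its speed; a pose out of reach is approached as far as the arm can. OPENING is the finger opening in m, set as the command begins (- or left out keeps the last). The fingers move at their own pace and stop on an object; FORCE is the grip in N (left out, the last holds). Time passes only in rows, so rows that do not move let the fingers close. It prints the time, the measured TCP pose, the force, the opening and the grip force at its end. No shift or turn number may pass 1 either way. Input that does not fit is refused with a message, and nothing moves.
- r.get_obs(): the state, without advancing time (a new reading comes with each control period).
- grab_frame(name): name is "scene" or "side" or "wrist"; returns (picture, depth): 420x560x3 uint8, blue, green, red; 420x560 float32, m along the optical axis (not along the pixel's ray), 0 where there is no reading.
- camera_info(name): a dict with "camera_matrix" (3x3 intrinsics, pixels), "R" (3x3) and "t" (3): a world point X has camera coordinates R X + t. Camera axes: x right, y down, z forward; pixel columns grow to the right and rows downward; lengths in m; the calibration is good to about 2 mm. A picture is of the moment at which its call begins: read the wrist's pose just before it. camera_info takes no time and is no camera call; for the wrist camera it gives the pose at the moment of the call.
- r.hand_in(): hands the job in; it is judged then, once.
The state is a dict: "clock": time; "joints": joint angles; "qvel": joint speeds; "tau": joint torques, N m; "tcp_pos": TCP position; "orientation": TCP orientation; "contact_force": force on the tool from outside, world axes, zero at the start; "moment": the same for the moment, N m; "grip_width": finger opening in m; "gripper_force": force on a finger pad.
Only numpy, scipy, OpenCV 4.12 (cv2) and the standard library are available. Lean on these libraries where they do the work, as an engineer would, in place of code of your own. Each camera call takes 0.05 s, during which the arm holds its last target. There are 200 camera calls.

TASK

With closed fingertips, push the orange-eared shuttle along its rail, counting the magazine's gaps from the yellow clip towards the robot's right, and stop it lined up with the third gap (every gap counts, full or empty). Then push the green board by its white connector straight off the shuttle into that third gap until it is fully home against the back wall. Only push: do not lift the board, do not put it into any other gap, and leave the two boards already filed, the bottle and the screwdriver where they are.

Things in the scene. Friction and masses are not known exactly. Their poses are not given: they have to be found in the camera images.
- rack: fixed board magazine. Origin: bench level, mid length, front edge of its floor; x points into the gaps, y along it to the robot's left. Seven aluminium dividers, 4 mm thick, 38 mm high, from x = 10 to 84 mm, at y = +144, +96, +48, 0, -48, -96, -144 mm, form six gaps: pitch 48 mm, 44 mm clear, open to the front and above. Floor top 11.5 mm above the bench
- rack_home (a point): point at mid length on the foot of the magazine's back wall, at rack x = 84 mm, y = 0, floor height. The wall is 34 mm high and ends all gaps; a board fully home touches it: then its origin is at rack x = 44 mm and its rear end at x = 4 mm
- rail_mid (a point): middle of the shuttle's fixed guide rail, at rack x = -46 mm, y = +65 mm, on its top: two steel bars 7 mm high, rack x = -73 to -19 mm, along rack y from -170 to +300 mm
- shuttle: grey tray, slides only along the rail (rack y), with about 2 N; stays where left; starts left (+y) of the magazine. Origin: bench level, tray's middle, at rack x = -46 mm; axes as the rack's. 84 mm long in x; channel along x 40 mm wide, open at both ends; floor top 13 mm, walls' top 21 mm above the bench. Lined up with a gap when its origin has the gap's middle y (4 mm off still works)
- shuttle_ear (a point): middle of the outer (left, +y) face of the shuttle's left orange ear, to push against: 40 mm from the shuttle's origin in y, 30 mm above the bench. The ear is an upright plate 30 mm long in x, 6 mm thick, top 45 mm above the bench; a mirrored one stands on the right side
- board: board to load: green, 80 x 36 x 5 mm, with a steel can (top 10 mm above its underside) and at the robot-side end a white upright connector, 12 mm long, 30 mm wide, top 24 mm above the underside. Loose, about 80 g, slides with under 1 N, lies in the shuttle's channel with 2 mm play each side. Origin: centre of the underside; x points from connector to leading end
- board_rear (a point): middle of the rear (robot-side) face of the board's white connector, where to push: 40 mm behind the board's origin, 14 mm above its underside; level with the board's rear edge
- clip_yellow: yellow plastic clip, 44 x 14 x 18 mm, fixed on top of one of the three leftmost dividers, top 50 mm above the bench. Origin: in the divider's middle plane, at the clip's underside, 32 mm above the bench; axes as the rack's. The third gap to its right has its middle at y = -120 mm in this frame
- clip_blue: blue plastic clip, 44 x 14 x 18 mm, fixed on top of one of the three leftmost dividers, top 50 mm above the bench. Origin: in the divider's middle plane, at the clip's underside, 32 mm above the bench; axes as the rack's. No meaning for this job
- clip_white: white plastic clip, 44 x 14 x 18 mm, fixed on top of one of the three leftmost dividers, top 50 mm above the bench. Origin: in the divider's middle plane, at the clip's underside, 32 mm above the bench; axes as the rack's. No meaning for this job
- filed_a: board already filed in the leftmost gap: same shape as the board to load but with a copper-coloured can, loose; origin: centre of its underside
- filed_b: board already filed in the rightmost gap: same shape as the board to load but with a copper-coloured can, loose; origin: centre of its underside
- bottle: small amber bottle, 36 mm across, 85 mm tall, standing in front of the magazine, to the right; origin: centre of its underside
- driver: blue-handled screwdriver 150 mm long lying on the bench to the right of the magazine, pointing away from the robot, at most 30 mm high; origin under its middle, x along it
There are look-alikes about, which are no part of the job. Leave any blue, purple or red look-alike of the board alone.

How it is judged:
By the outcome, as a careful person would: the job done as asked, in the order asked, and still so for the second after the job is handed in, with the robot touching nothing.
It also fails if it takes over 53 s, if anything falls off the work surface, if the arm or the gripper's body presses on something with over 40 N, if the wrist force passes 120 N, or if a joint passes its speed limit or range.

## Working session

There is one attempt and no reset: what is moved stays moved. The work goes in short steps, Python scripts to look and compute and a shell command to move; the robot and the scene stay as the last step left them, time stands still between calls to the robot, and variables do not carry over. Pictures are saved under pics/ and viewed, at most 10 in all, crops included, and the job is handed in when it is done.

```bash
ls; mkdir -p pics
python3 - <<'E'
from bench import r, grab_frame, camera_info
import cv2,numpy as np
o=r.get_obs();print(o['clock'],o['tcp_pos'],o['orientation'],o['contact_force'],o['grip_width'])
for n in("scene","side"):
    p,d=grab_frame(n);cv2.imwrite(f"pics/{n}0.png",p);np.savez(f"pics/{n}0.npz",p=p,d=d,**camera_info(n))
    c=camera_info(n);print(n,c["camera_matrix"],-np.array(c["R"]).T@c["t"])
E
```

```text
pics
0.0 [0.16482289 0.65410263 0.30292374] [-3.86673422e-01 -3.11763602e+00  2.83920295e-03] [-0.05209683  0.53526192  0.45977678] 0.08554999168202265
scene [[516.17859769   0.         281.50488194]
 [  0.         516.17859769 206.22085552]
 [  0.           0.           1.        ]] [ 1.09425532 -0.25298477  0.99310992]
side [[449.23886879   0.         277.75089794]
 [  0.         449.23886879 215.85541241]
 [  0.           0.           1.        ]] [0.48701622 0.67616367 0.64697967]
```

View pics/scene0.png

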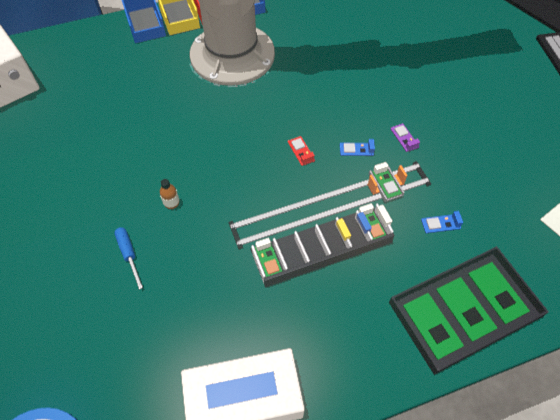

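View pics/side0.png

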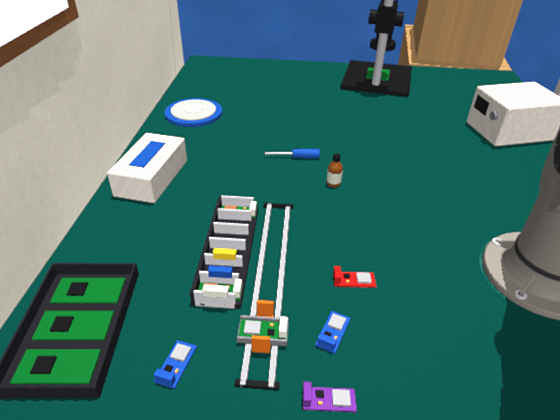

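The scene camera looks back at the robot, so image right is the robot's left. In it the white clip is at about (385,214), blue at (363,222) and yellow at (343,229). The shuttle with orange ears at (374,185) and (402,174) holds the green board at (387,182). Look-alikes to leave alone are red (301,150), blue (357,149) and (441,224), and purple (405,136). The big green boards in the black tray at (468,305) are also not the target.

The third gap right of yellow is the last empty one, next to filed_b at (268,258).

```bash
cat > h.py <<'E'
import cv2,numpy as np
def cloud(f):
    K,R,t,d=f["camera_matrix"],f["R"],f["t"],f["d"]
    v,u=np.indices(d.shape)
    c=np.stack([(u-K[0,2])/K[0,0]*d,(v-K[1,2])/K[1,1]*d,d],-1)
    return (c-t)@R
def hsv(p): return cv2.cvtColor(p,cv2.COLOR_BGR2HSV)
def mask(p,lo,hi): return cv2.inRange(hsv(p),np.array(lo),np.array(hi))>0
E
python3 - <<'E'
from h import *
for n in("scene","side"):
    f=np.load(f"pics/{n}0.npz");X=cloud(f);p=f["p"];ok=f["d"]>0
    roi=ok&(X[...,0]>.35)&(X[...,0]<.95)&(X[...,1]>-.4)&(X[...,1]<.4)
    print(n)
    for nm,lo,hi in(("yellow",(22,150,120),(34,255,255)),("blue",(100,150,80),(125,255,255)),("orange",(5,150,120),(16,255,255))):
        m=(mask(p,lo,hi)&roi).astype(np.uint8)
        k,L,s,c=cv2.connectedComponentsWithStats(m)
        for i in range(1,k):
            if s[i,4]<25: continue
            P=X[L==i];zt=np.percentile(P[:,2],90);T=P[P[:,2]>zt-.006]
            print(nm,c[i].round(),s[i,4],"ztop",zt.round(4),"topmid",((T.max(0)+T.min(0))/2).round(4),"mean",T.mean(0).round(4),"ext",np.ptp(T,axis=0).round(3))
    h=hsv(p)
    m=roi&(h[...,1]<60)&(h[...,2]>110)&(X[...,2]>.0)&(X[...,2]<.016)
    k,L,s,c=cv2.connectedComponentsWithStats(m.astype(np.uint8))
    for i in range(1,k):
        if s[i,4]<80: continue
        P=X[L==i].astype(np.float32);(cx,cy),(w,hh),a=cv2.minAreaRect(P[:,:2].copy())
        l=cv2.fitLine(P[:,:2].copy(),cv2.DIST_HUBER,0,.01,.01).ravel()
        print("bar",c[i].round(),s[i,4],np.round([cx,cy,w,hh],4),"dir",np.degrees(np.arctan2(l[1],l[0])).round(2),"pt",l[2:].round(4),P[:,2].mean().round(4))
E
```

```text
scene
yellow [344. 229.] 92 ztop 0.052 topmid [0.6354 0.0501 0.0507] mean [0.6382 0.0499 0.0505] ext [0.044 0.015 0.009]
blue [360. 149.] 297 ztop 0.024 topmid [0.4346 0.2155 0.0244] mean [0.4357 0.2138 0.0244] ext [0.033 0.02  0.009]
blue [446. 223.] 417 ztop 0.0241 topmid [0.6845 0.304  0.0239] mean [0.6853 0.3039 0.0237] ext [0.029 0.017 0.011]
blue [125. 244.] 311 ztop 0.0274 topmid [ 0.4956 -0.3906  0.026 ] mean [ 0.4971 -0.3917  0.0249] ext [0.074 0.019 0.009]
orange [401. 175.] 125 ztop 0.0458 topmid [0.543  0.2371 0.044 ] mean [0.5435 0.2374 0.0444] ext [0.027 0.007 0.008]
orange [373. 184.] 69 ztop 0.0476 topmid [0.544  0.1639 0.0452] mean [0.5444 0.1632 0.0456] ext [0.027 0.007 0.007]
orange [167. 192.] 117 ztop 0.0667 topmid [ 0.4227 -0.2737  0.0671] mean [ 0.4247 -0.274   0.0646] ext [0.019 0.024 0.013]
bar [401. 131.] 101 [0.4096 0.3107 0.0296 0.0344] dir -36.38 pt [0.4115 0.3078] 0.01
bar [298. 144.] 86 [0.3634 0.0545 0.0251 0.0264] dir -28.89 pt [0.3612 0.0556] 0.0107
bar [349. 147.] 97 [0.4141 0.1673 0.0248 0.0354] dir -46.66 pt [0.4173 0.1652] 0.0101
bar [411. 168.] 
[... 1652 characters left out ...]
9] 0.0075
bar [282. 263.] 622 [0.5242 0.0031 0.0114 0.3253] dir -89.27 pt [0.524  0.0247] 0.0073
bar [363. 277.] 135 [0.3642 0.0561 0.0263 0.0251] dir 52.65 pt [0.3636 0.0573] 0.0106
bar [215. 304.] 223 [0.6376 0.1496 0.0739 0.0079] dir 0.86 pt [0.6415 0.1494] 0.0083
bar [336. 321.] 183 [0.4175 0.1679 0.0281 0.0235] dir 64.37 pt [0.4175 0.1691] 0.0108
bar [245. 364.] 281 [0.5642 0.2643 0.0122 0.0774] dir -89.24 pt [0.5649 0.2655] 0.0076
bar [180. 352.] 226 [0.6744 0.2553 0.0271 0.0248] dir 34.92 pt [0.674  0.2571] 0.0108
bar [273. 366.] 288 [0.521  0.2636 0.011  0.077 ] dir -89.62 pt [0.5209 0.2645] 0.0074
bar [341. 397.] 289 [0.4127 0.3099 0.0274 0.0257] dir -47.63 pt [0.4118 0.3116] 0.0106
```

```bash
cat >> h.py <<'E'
from scipy.spatial.transform import Rotation as Ro
YAW=.0127
def go(*targets):
    from bench import r
    o=r.get_obs();R=Ro.from_rotvec(o["orientation"]);p=np.array(o["tcp_pos"])
    T=Ro.from_matrix(np.array([[-np.cos(YAW),np.sin(YAW),0],[-np.sin(YAW),-np.cos(YAW),0],[0,0,1]])@np.diag([1,-1,-1]))
    print(o["clock"],p.round(4),"rot",(R.inv()*T).as_rotvec().round(4))
    for t in targets: print(t,"->",R.inv().apply(np.array(t)-p).round(4))
E
python3 -c "
from h import *
go((.543,.31,.2),(.542,.31,.097))
f=np.load('pics/side0.npz');cv2.imwrite('pics/crop.png',cv2.resize(f['p'][185:395,170:350],None,fx=2.8,fy=2.8,interpolation=cv2.INTER_CUBIC))"
```

```text
0.1 [0.1648 0.6541 0.303 ] rot [-1.600e-03 -1.000e-04 -2.595e-01]
(0.543, 0.31, 0.2) -> [-0.4508 -0.2411  0.1035]
(0.542, 0.31, 0.097) -> [-0.4498 -0.2412  0.2065]
```

View pics/crop.png

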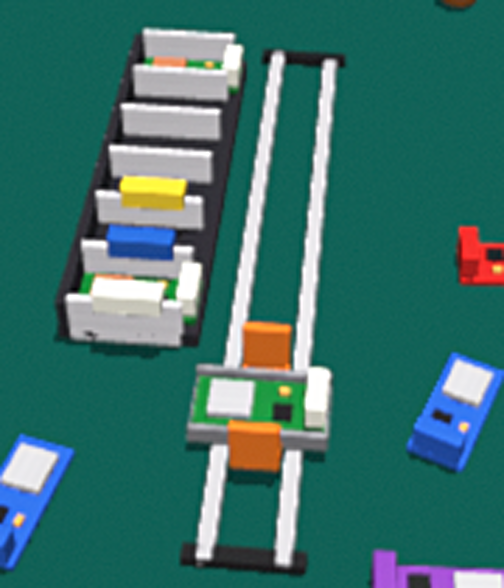

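The enlarged crop confirms it. The yellow clip (152,193) sits on the third divider from the left, and the third gap right of it is the empty one just before filed_b (crop row ~95). The green board with its white connector (318,400) lies in the shuttle, between orange ears at (267,345) and (255,445).

Units first: shifts go in shares of 0.25 m and turns go in shares of pi rad. So -0.2 m is -0.8, 0.05 m is 0.2.

```bash
python3 -m pendant '{"x":[-0.16,-0.32,-0.48,-0.64,-0.8],"y":[-0.08,-0.16,-0.24,-0.32,-0.4],"z":[0.04,0.08,0.12,0.16,0.2],"wx":[0,0,0,0,0],"wy":[0,0,0,0,0],"wz":[0,0,0,0,0]}' 0 30
python3 -m pendant '{"x":[-0.16,-0.32,-0.48,-0.64,-0.8],"y":[-0.08,-0.16,-0.28,-0.36,-0.48],"z":[0.04,0.08,0.12,0.16,0.2],"wx":[0,0,0,0,0],"wy":[0,0,0,0,0],"wz":[0,0,0,0,0]}'
python3 -m pendant '{"x":[-0.08,-0.12,-0.2,-0.2,-0.2],"y":[-0.04,-0.08,-0.084,-0.084,-0.084],"z":[0,0,0,0,0],"wx":[0,0,0,0,0],"wy":[0,0,0,0,0],"wz":[-0.0159,-0.0414,-0.0637,-0.0828,-0.0828]}'
python3 -c "
from h import *
go((.542,.31,.2),(.542,.31,.097))
from bench import r;print(r.get_obs()['grip_width'],r.get_obs()['joints'])"
```

```text
clock: 0.6
tcp_pos: [0.3354, 0.5072, 0.2532]
orientation: [-0.386, -3.118, 0.001]
contact_force: [0.2, -0.8, -0.3]
grip_width: 0.0123
gripper_force: 0.0
clock: 1.1
tcp_pos: [0.4995, 0.3435, 0.2035]
orientation: [-0.385, -3.118, -0.001]
contact_force: [0.7, -0.2, -0.3]
grip_width: -0.0001
gripper_force: 0.0
clock: 1.6
tcp_pos: [0.5421, 0.311, 0.2036]
orientation: [0.019, -3.141, 0.001]
contact_force: [-0.2, 0.4, -1.1]
grip_width: -0.0
gripper_force: 0.0
1.6 [0.5421 0.311  0.2036] rot [-0.0004 -0.0007 -0.0003]
(0.542, 0.31, 0.2) -> [ 0.0001 -0.001   0.0036]
(0.542, 0.31, 0.097) -> [-0.     -0.0009  0.1066]
-1.5726169866308294e-05 [-0.66181248  0.501523    0.05540451  1.77178132 -0.0349052   0.87008252
  0.99248165]
```

Converted, 0.106 m is 0.424, 0.09 m is 0.36.

```bash
python3 -m pendant '{"x":[0,0,0,0,0],"y":[0,0,0,0,0],"z":[0.12,0.24,0.36,0.424,0.424],"wx":[0,0,0,0,0],"wy":[0,0,0,0,0],"wz":[0,0,0,0,0]}'
python3 -m pendant '{"x":[0,0,0,0,0],"y":[-0.04,-0.08,-0.12,-0.152,-0.152],"z":[0,0,0,0,0],"wx":[0,0,0,0,0],"wy":[0,0,0,0,0],"wz":[0,0,0,0,0]}'
python3 - <<'E'
from h import *
from bench import grab_frame
p,d=grab_frame("side");cv2.imwrite("pics/s1.png",cv2.resize(p[250:400,170:370],None,fx=3,fy=3))
E
```

```text
clock: 2.1
tcp_pos: [0.54, 0.3112, 0.0957]
orientation: [0.021, -3.137, 0.004]
contact_force: [0.3, -0.6, 0.3]
grip_width: -0.0003
gripper_force: 0.0
clock: 2.6
tcp_pos: [0.5429, 0.2715, 0.0987]
orientation: [-0.016, 3.141, -0.001]
contact_force: [0.5, -0.2, -1.2]
grip_width: -0.0003
gripper_force: 0.0
```

View pics/s1.png

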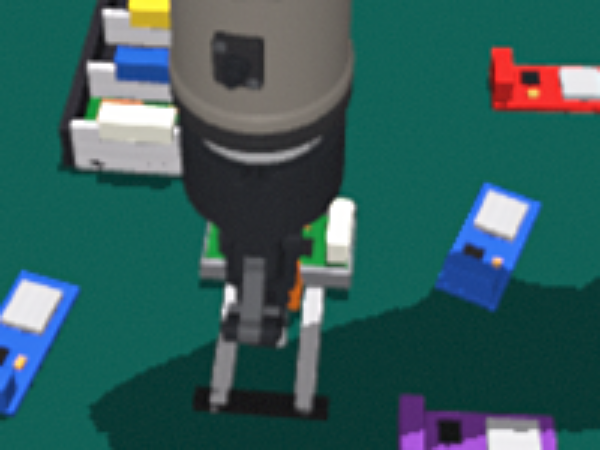

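The closed fingertips stand just outside the left orange ear (crop ~(292,285)), over the rail, clear of everything else. Next I push along the rail.

Converted, -0.045 m is -0.18, -0.03 m is -0.12.

```bash
python3 -m pendant '{"x":[0,0,0,0,0],"y":[-0.024,-0.048,-0.08,-0.12,-0.18],"z":[0,0,0,0,0],"wx":[0,0,0,0,0],"wy":[0,0,0,0,0],"wz":[0,0,0,0,0]}'
python3 -m pendant '{"x":[0,0,0,0,0],"y":[-0.08,-0.16,-0.24,-0.32,-0.4],"z":[0,0,0,0,0],"wx":[0,0,0,0,0],"wy":[0,0,0,0,0],"wz":[0,0,0,0,0]}'
python3 -m pendant '{"x":[0,0,0,0,0],"y":[-0.08,-0.16,-0.22,-0.26,-0.28],"z":[0,0,0,0,0],"wx":[0,0,0,0,0],"wy":[0,0,0,0,0],"wz":[0,0,0,0,0]}'
python3 -m pendant '{"x":[0,0,0,0,0],"y":[-0.02,-0.04,-0.06,-0.08,-0.08],"z":[0,0,0,0,0],"wx":[0,0,0,0,0],"wy":[0,0,0,0,0],"wz":[0,0,0,0,0]}'
cat > m.py <<'E'
import sys
from h import *
from bench import r,grab_frame,camera_info
print(r.get_obs()["tcp_pos"].round(4) if hasattr(r.get_obs()["tcp_pos"],"round") else r.get_obs()["tcp_pos"])
for n in("scene","side"):
    c=camera_info(n);p,d=grab_frame(n);f=dict(c,p=p,d=d);X=cloud(f);ok=(d>0)&(X[...,0]>.5)&(X[...,0]<.7)&(abs(X[...,1])<.3)
    cv2.imwrite(f"pics/{n}_{sys.argv[1]}.png",p)
    for nm,lo,hi in(("yellow",(22,150,120),(34,255,255)),("orange",(5,150,120),(16,255,255))):
        m=(mask(p,lo,hi)&ok&(X[...,2]>.036)).astype(np.uint8)
        k,L,s,ce=cv2.connectedComponentsWithStats(m)
        for i in range(1,k):
            if s[i,4]<20: continue
            T=X[L==i];z=np.percentile(T[:,2],90);T=T[T[:,2]>z-.006]
            q=T.mean(0);y=q[1]*np.cos(YAW)-q[0]*np.sin(YAW)
            print(n,nm,ce[i].round(),s[i,4],"z",z.round(3),q.round(4),"racky",y.round(4),"mid y",((T[:,1].max()+T[:,1].min())/2).round(4))
E
python3 m.py a
```

```text
clock: 3.15
tcp_pos: [0.5427, 0.2291, 0.0981]
orientation: [-0.023, 3.141, 0.002]
contact_force: [0.5, 2.0, 0.2]
grip_width: -0.0
gripper_force: 1.3
clock: 3.65
tcp_pos: [0.5441, 0.1272, 0.0981]
orientation: [-0.02, 3.141, 0.0]
contact_force: [1.3, 2.5, -2.3]
grip_width: -0.0001
gripper_force: 1.3
clock: 4.15
tcp_pos: [0.545, 0.0573, 0.0981]
orientation: [0.019, -3.141, 0.001]
contact_force: [-0.0, 0.7, -0.2]
grip_width: -0.0001
gripper_force: 0.9
clock: 4.65
tcp_pos: [0.5453, 0.0377, 0.098]
orientation: [0.019, -3.141, 0.001]
contact_force: [0.4, 0.9, -0.4]
grip_width: -0.0002
gripper_force: 0.0
[0.5453 0.0377 0.098 ]
scene yellow [343. 229.] 123 z 0.053 [0.6373 0.0499 0.0503] racky 0.0418 mid y 0.0506
scene orange [314. 202.] 33 z 0.047 [0.5509 0.0193 0.0455] racky 0.0123 mid y 0.0197
scene orange [282. 211.] 41 z 0.047 [ 0.5486 -0.0546  0.0447] racky -0.0616 mid y -0.0544
side yellow [224. 253.] 211 z 0.052 [0.6351 0.0548 0.0502] racky 0.0467 mid y 0.0537
```

Converted, -0.046 m is -0.184, -0.044 m is -0.176.

```bash
python3 -m pendant '{"x":[0,0,0,0,0],"y":[-0.04,-0.1,-0.152,-0.176,-0.184],"z":[0,0,0,0,0],"wx":[0,0,0,0,0],"wy":[0,0,0,0,0],"wz":[0,0,0,0,0]}'
python3 -m pendant '{"x":[0,0,0,0],"y":[-0.008,-0.016,-0.024,-0.024],"z":[0,0,0,0],"wx":[0,0,0,0],"wy":[0,0,0,0],"wz":[0,0,0,0]}'
python3 m.py b
```

```text
clock: 5.25
tcp_pos: [0.5459, -0.0092, 0.0981]
orientation: [0.017, -3.142, 0.001]
contact_force: [-1.2, 0.9, -1.5]
grip_width: -0.0001
gripper_force: 0.4
clock: 5.65
tcp_pos: [0.546, -0.0134, 0.0981]
orientation: [0.021, -3.141, 0.0]
contact_force: [0.2, 1.1, 0.5]
grip_width: -0.0002
gripper_force: 0.2
[ 0.546  -0.0134  0.0981]
scene yellow [343. 229.] 115 z 0.052 [0.6373 0.0499 0.0501] racky 0.0418 mid y 0.0511
scene orange [293. 209.] 35 z 0.047 [ 0.5535 -0.0314  0.0459] racky -0.0384 mid y -0.0329
scene orange [260. 218.] 38 z 0.047 [ 0.5496 -0.1054  0.0453] racky -0.1123 mid y -0.1051
side yellow [224. 253.] 209 z 0.052 [0.6352 0.0549 0.0502] racky 0.0469 mid y 0.0531
```

Converted, -0.002 m is -0.008, -0.001 m is -0.004.

```bash
python3 -m pendant '{"x":[0,0,0],"y":[-0.004,-0.008,-0.008],"z":[0,0,0],"wx":[0,0,0],"wy":[0,0,0],"wz":[0,0,0]}'
python3 -m pendant '{"x":[0,0,0,0],"y":[0.08,0.16,0.2,0.2],"z":[0,-0.12,-0.32,-0.4],"wx":[0,0,0,0],"wy":[0,0,0,0],"wz":[0,0,0,0]}'
python3 -m pendant '{"x":[0.2,0.4,0.48,0.48],"y":[0,0,0,0],"z":[-0.08,-0.08,-0.08,-0.08],"wx":[0,0,0,0],"wy":[0,0,0,0],"wz":[0,0,0,0]}'
python3 m.py c
```

```text
clock: 6.05
tcp_pos: [0.5461, -0.0154, 0.0981]
orientation: [0.021, -3.141, 0.0]
contact_force: [-0.3, 1.1, -0.3]
grip_width: 0.0001
gripper_force: 0.6
clock: 6.45
tcp_pos: [0.5469, 0.0365, 0.2016]
orientation: [-0.024, 3.137, 0.002]
contact_force: [1.3, -0.0, 0.9]
grip_width: -0.0004
gripper_force: 0.0
clock: 6.85
tcp_pos: [0.4219, 0.0323, 0.2179]
orientation: [0.021, -3.139, 0.001]
contact_force: [0.4, 0.7, -0.9]
grip_width: 0.0002
gripper_force: 0.0
[0.4219 0.0323 0.2179]
scene yellow [343. 231.] 34 z 0.051 [0.6417 0.0463 0.0495] racky 0.0382 mid y 0.05
scene orange [291. 208.] 37 z 0.047 [ 0.5465 -0.0337  0.0448] racky -0.0407 mid y -0.0333
scene orange [259. 219.] 40 z 0.047 [ 0.5498 -0.1073  0.0444] racky -0.1143 mid y -0.1073
side yellow [224. 253.] 209 z 0.052 [0.6355 0.0549 0.0504] racky 0.0469 mid y 0.0537
side orange [277. 208.] 63 z 0.047 [ 0.5467 -0.1042  0.0446] racky -0.1111 mid y -0.1047
side orange [274. 230.] 59 z 0.045 [ 0.5466 -0.0297  0.0427] racky -0.0366 mid y -0.0319
```

The shuttle is lined up with the third gap: the two cameras put it -0.8 mm and +0.7 mm off. Now I go behind the board's connector.

```bash
python3 -c "
from h import *
go((.455,-.071,.2),(.455,-.071,.098))"
```

```text
6.95 [0.4258 0.0329 0.2185] rot [0.0001 0.0015 0.0003]
(0.455, -0.071, 0.2) -> [-0.0278 -0.1043  0.0186]
(0.455, -0.071, 0.098) -> [-0.0276 -0.1043  0.1206]
```

View pics/scene_c.png

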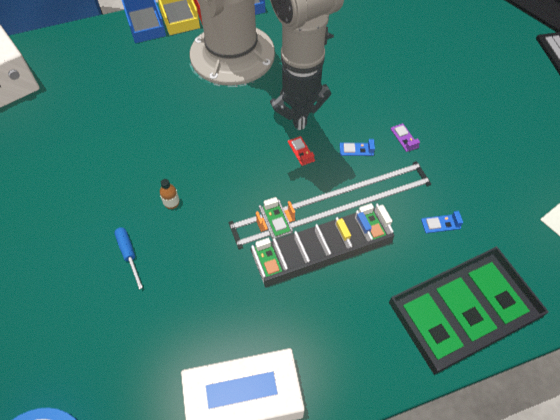

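The shuttle (276,218) faces the empty third gap (288,250), with filed_b at (268,258) in the next gap. Everything else is untouched.

Converted, -0.104 m is -0.416, -0.08 m is -0.32.

```bash
python3 -m pendant '{"x":[-0.04,-0.08,-0.112,-0.112],"y":[-0.16,-0.32,-0.416,-0.416],"z":[0,0.04,0.08,0.08],"wx":[0,0,0,0],"wy":[0,0,0,0],"wz":[0,0,0,0]}'
python3 -m pendant '{"x":[0,0,0,0,0],"y":[0,0,0,0,0],"z":[0.12,0.24,0.36,0.4,0.4],"wx":[0,0,0,0,0],"wy":[0,0,0,0,0],"wz":[0,0,0,0,0]}'
python3 -c "
from h import *
go((.49,-.0708,.098),(.585,-.0698,.098))"
```

```text
clock: 7.35
tcp_pos: [0.4564, -0.0745, 0.1972]
orientation: [0.011, -3.141, 0.003]
contact_force: [-0.6, 0.3, 0.7]
grip_width: -0.0001
gripper_force: 0.0
clock: 7.85
tcp_pos: [0.4547, -0.07, 0.0971]
orientation: [0.022, -3.139, -0.0]
contact_force: [-0.1, 0.5, -0.1]
grip_width: 0.0002
gripper_force: 0.0
7.85 [ 0.4547 -0.07    0.0971] rot [ 0.0002 -0.0026  0.0011]
(0.49, -0.0708, 0.098) -> [-0.0353 -0.0012 -0.001 ]
(0.585, -0.0698, 0.098) -> [-0.1303 -0.0016 -0.0013]
```

Converted, -0.05 m is -0.2, -0.042 m is -0.168.

```bash
python3 -m pendant '{"x":[-0.06,-0.112,-0.14,-0.168,-0.2],"y":[-0.004,-0.004,-0.004,-0.004,-0.004],"z":[0,0,0,0,0],"wx":[0,0,0,0,0],"wy":[0,0,0,0,0],"wz":[0,0,0,0,0]}'
python3 -m pendant '{"x":[-0.04,-0.08,-0.12,-0.152,-0.16],"y":[0,0,0,0,0],"z":[0,0,0,0,0],"wx":[0,0,0,0,0],"wy":[0,0,0,0,0],"wz":[0,0,0,0,0]}'
python3 m.py d
```

```text
clock: 8.35
tcp_pos: [0.505, -0.0708, 0.0984]
orientation: [0.021, -3.141, -0.0]
contact_force: [-1.6, 0.1, 0.9]
grip_width: -0.0003
gripper_force: 0.4
clock: 8.85
tcp_pos: [0.5461, -0.0702, 0.0981]
orientation: [-0.021, 3.141, -0.0]
contact_force: [-0.1, -0.3, 0.9]
grip_width: 0.0
gripper_force: 0.3
[ 0.5461 -0.0702  0.0981]
scene yellow [343. 229.] 111 z 0.052 [0.6381 0.0501 0.0504] racky 0.042 mid y 0.0503
scene orange [292. 210.] 33 z 0.047 [ 0.5521 -0.0337  0.045 ] racky -0.0407 mid y -0.0334
scene orange [259. 219.] 45 z 0.048 [ 0.5501 -0.1075  0.0479] racky -0.1145 mid y -0.1084
side yellow [224. 253.] 207 z 0.052 [0.635  0.0549 0.0504] racky 0.0468 mid y 0.0535
side orange [274. 230.] 63 z 0.047 [ 0.5466 -0.0295  0.0445] racky -0.0364 mid y -0.0307
```

```bash
python3 -c "
import cv2
a=cv2.imread('pics/scene_d.png')[170:290,220:400];b=cv2.imread('pics/side_d.png')[180:300,190:370]
cv2.imwrite('pics/dd.png',cv2.resize(cv2.vconcat([a,b]),None,fx=2.5,fy=2.5))"
```

```text
(no output)
```

View pics/dd.png

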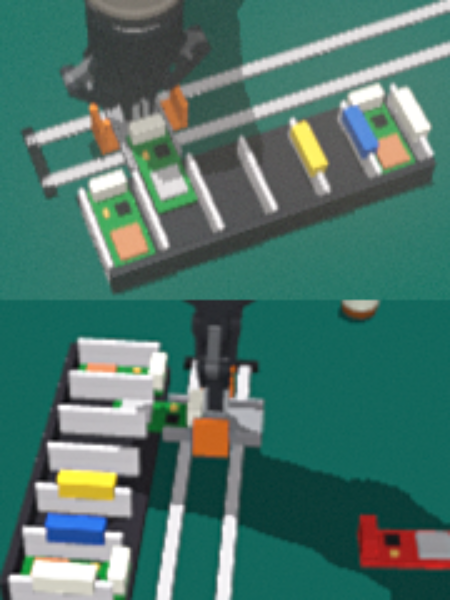

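The green board (crop (160,165)) is entering the third gap straight, and the shuttle has not moved. I keep pushing, slowly at the end.

Converted, -0.035 m is -0.14, -0.034 m is -0.136.

```bash
python3 -m pendant '{"x":[-0.04,-0.08,-0.112,-0.136,-0.14],"y":[0,0,0,0,0],"z":[0,0,0,0,0],"wx":[0,0,0,0,0],"wy":[0,0,0,0,0],"wz":[0,0,0,0,0]}'
python3 -m pendant '{"x":[-0.004,-0.008,-0.012,-0.016],"y":[0,0,0,0],"z":[0,0,0,0],"wx":[0,0,0,0],"wy":[0,0,0,0],"wz":[0,0,0,0]}'
python3 -m pendant '{"x":[-0.004,-0.008,-0.008],"y":[0,0,0],"z":[0,0,0],"wx":[0,0,0],"wy":[0,0,0],"wz":[0,0,0]}'
```

```text
clock: 9.45
tcp_pos: [0.5809, -0.0697, 0.0981]
orientation: [-0.021, 3.141, 0.0]
contact_force: [-0.5, 0.0, 0.7]
grip_width: -0.0002
gripper_force: 0.0
clock: 9.85
tcp_pos: [0.5836, -0.0698, 0.0981]
orientation: [0.021, -3.141, -0.0]
contact_force: [0.1, 0.4, 0.9]
grip_width: 0.0
gripper_force: 0.1
clock: 10.15
tcp_pos: [0.586, -0.0698, 0.0981]
orientation: [-0.021, 3.141, 0.0]
contact_force: [-0.2, -0.1, 0.8]
grip_width: -0.0001
gripper_force: 0.0
```

Converted, -0.001 m is -0.004, -0.0005 m is -0.002.

```bash
for i in 1 2 ; do python3 -m pendant '{"x":[-0.002,-0.004,-0.004],"y":[0,0,0],"z":[0,0,0],"wx":[0,0,0],"wy":[0,0,0],"wz":[0,0,0]}' | sed -n '2p;4p'; done; python3 -m pendant '{"x":[-0.002,-0.004,-0.004],"y":[0,0,0],"z":[0,0,0],"wx":[0,0,0],"wy":[0,0,0],"wz":[0,0,0]}' | sed -n '2p;4p'; python3 m.py e
```

```text
tcp_pos: [0.5866, -0.0698, 0.0981]
contact_force: [-2.1, -0.1, 0.4]
tcp_pos: [0.5867, -0.0698, 0.0979]
contact_force: [-5.5, 1.1, 3.8]
tcp_pos: [0.5869, -0.0698, 0.0977]
contact_force: [-7.4, -0.2, 5.8]
[ 0.5869 -0.0698  0.0977]
scene yellow [343. 229.] 127 z 0.052 [0.6372 0.0502 0.0501] racky 0.0421 mid y 0.0505
side yellow [224. 253.] 208 z 0.052 [0.6358 0.0549 0.0504] racky 0.0468 mid y 0.0537
side orange [277. 208.] 63 z 0.047 [ 0.5463 -0.104   0.0446] racky -0.111 mid y -0.1053
side orange [274. 230.] 60 z 0.046 [ 0.5466 -0.0293  0.0443] racky -0.0363 mid y -0.0291
```

Contact is firm at -7 N, stopped at TCP x 0.587, where 0.586 was expected. Next I retract straight back, lift and check.

Converted, 0.12 m is 0.48, 0.09 m is 0.36.

```bash
python3 -m pendant '{"x":[0.04,0.12,0.24,0.36,0.48],"y":[0,0,0,0,0],"z":[0,0,0,0,0],"wx":[0,0,0,0,0],"wy":[0,0,0,0,0],"wz":[0,0,0,0,0]}'
python3 -m pendant '{"x":[0.08,0.12,0.12,0.12,0.12],"y":[0,0,0,0,0],"z":[-0.12,-0.28,-0.44,-0.52,-0.52],"wx":[0,0,0,0,0],"wy":[0,0,0,0,0],"wz":[0,0,0,0,0]}'
python3 m.py f
python3 - <<'E'
from h import *
from bench import camera_info
import cv2
a=cv2.imread('pics/scene_f.png')[170:290,220:400];b=cv2.imread('pics/side_f.png')[180:300,190:370]
cv2.imwrite('pics/ff.png',cv2.resize(cv2.vconcat([a,b]),None,fx=2.5,fy=2.5))
E
```

```text
clock: 11.65
tcp_pos: [0.4681, -0.0713, 0.0983]
orientation: [-0.021, 3.139, -0.0]
contact_force: [-0.4, -0.8, 0.3]
grip_width: 0.0003
gripper_force: 0.0
clock: 12.15
tcp_pos: [0.4407, -0.0719, 0.2312]
orientation: [-0.02, 3.133, 0.0]
contact_force: [0.1, 0.3, 0.0]
grip_width: -0.0001
gripper_force: 0.0
[ 0.4407 -0.0719  0.2312]
scene yellow [343. 232.] 32 z 0.052 [0.6436 0.047  0.0494] racky 0.0389 mid y 0.0499
scene orange [291. 208.] 37 z 0.047 [ 0.5468 -0.0338  0.0451] racky -0.0407 mid y -0.0336
scene orange [259. 218.] 40 z 0.048 [ 0.5489 -0.1073  0.0452] racky -0.1143 mid y -0.107
side yellow [224. 253.] 207 z 0.052 [0.6354 0.055  0.0502] racky 0.0469 mid y 0.0539
side orange [277. 208.] 60 z 0.047 [ 0.5473 -0.1042  0.0449] racky -0.1111 mid y -0.1045
side orange [274. 230.] 60 z 0.046 [ 0.5472 -0.0298  0.0439] racky -0.0367 mid y -0.03
```

View pics/ff.png

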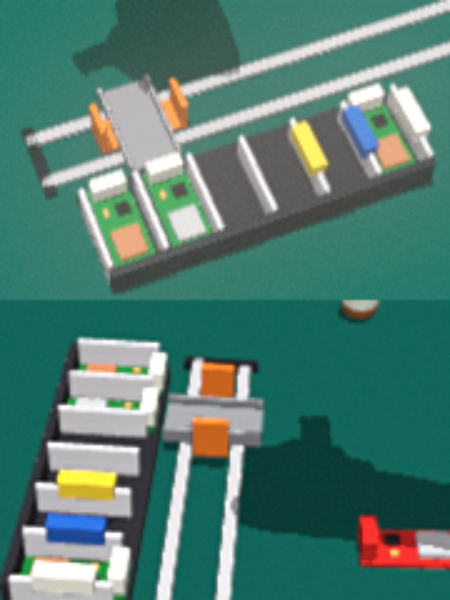

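The board (crop (180,200)) is fully home in the third gap, level with the filed boards. The shuttle is empty and still lined up, and the robot is clear.

```bash
python3 -c "
from bench import r
print(r.hand_in())"
```

```text
the job is handed in; nothing more can be done
None
```

The job is handed in at about 12 s of robot time: the green board is home against the back wall in the third gap right of the yellow clip, and the shuttle is still lined up with it; only the shuttle and the board were moved.

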